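# Take the used filter out of a bench fume absorber

## Task

Squeeze the two snap tabs of the fume absorber's clip-on cover together, lift the cover straight off the sloping face and lay it flat on the dark work pad, tabs up and wholly on the pad. Then pull the used filter out by its rib and set it down flat in the open waste box, rib up. Put both things down rather than dropping them, and leave everything else on the bench where it is.

Things in the scene. Friction and masses are not known exactly. Their poses are not given: they have to be found in the camera images.
- absorber: Fixed grey bench fume absorber, 240 deep, 150 wide: an open filter well (inside 124 up the slope x 104 wide, 62 deep) whose face, 170 x 150, slopes 30 degrees from level and looks up and towards the unit's own -x (roughly the robot); an upright fan module, 90 tall, stands behind it (+x). Origin on the bench under the centre of the face, z up.
- cover_seat (a point): Centre of the sloping face, 105 above the absorber's origin, where the cover's origin lies while clipped on. Round it stands a neck (136 up the slope x 116 outside, 6 wall, 12 tall); the cover's skirt fits over it with 3 to spare all round. Inside the neck, at its upper and lower side, a lug 50 wide reaches in to 54 from the centre and holds a tab's hook.
- cover: Loose off-white louvred plastic cover, 150 (its x, up the slope) x 130 (its y) x 21 tall, skirt all round, open below, about 0.2 kg. Origin at the centre of the skirt's underside; z is the outward normal of its top, leaning 30 degrees towards the robot while clipped on. It comes off only along its z with both tabs pressed in, and is clear of neck and lugs after 15.
- tabs_mid (a point): Point midway between the two tabs, on the cover's z axis at z = 45: put the TCP here, tool along the cover's z, fingers closing along its x. The tabs are upright black ribbed plates facing each other along x, 6 thick, 40 wide (y), from z = 21 to z = 58; 60 over both, 42 when pressed fully in. A small block between them rises to z = 33.
- tab_up (a joint): Travel of the up-slope tab towards the centre: 0 = sprung out (hook caught under its lug), 0.009 m = fully in; the hook is free beyond about 0.0065. Spring: 3.5 N to start, about 10 N fully in; springs back when let go.
- tab_low (a joint): The same for the down-slope tab.
- filter: Loose used filter in the well under the cover, about 0.2 kg: a white block 96 (x) x 90 (y) x 30 tall with brown pleated top and an upright white rib in the middle of the top. Origin at the centre of its underside, z through the rib, x up the slope; tilted 30 degrees like the cover while in the well. Pull it along its z; clear of the neck after 80.
- rib_mid (a point): Point in the filter's rib, on its z axis at z = 54: put the TCP here, fingers closing along the filter's x. The rib is 16 thick (x), 60 long (y), from z = 30 to z = 60; in the well its top is 2 below the face and 46 from the lugs on either side.
- pad: Fixed dark rubber work pad lying on the bench, 220 (x) x 200 (y) x 4 thick. Origin at the centre of its underside. To the left or the right of the absorber.
- waste_box: Fixed open grey plastic box, 200 (x) x 170 (y) x 50 tall, wall and floor 5. Origin at the centre of its underside. On the other side of the absorber from the pad.
- solder_spool: Bystander, loose, to be left alone: aluminium spool, 60 across, 50 tall, standing. Origin at the underside or middle of its length.
- flux_bottle: Bystander, loose, to be left alone: amber bottle, 40 across, 95 tall, standing. Origin at the underside or middle of its length.
- driver: Bystander, loose, to be left alone: screwdriver with black handle, 160 long, lying. Origin at the underside or middle of its length.
- tape_roll: Bystander, loose, to be left alone: ring of paper tape, 70 across, 20 tall, lying. Origin at the underside or middle of its length.
- phone: Bystander, loose, to be left alone: black phone, 75 x 150 x 8, lying. Origin at the underside or middle of its length.
- brush_cup: Bystander, loose, to be left alone: white ceramic cup, 66 across, 80 tall, standing. Origin at the underside or middle of its length.
Mind the look-alikes: they are no part of the job. What is shaped like the cover but red is not meant.

How it is judged:
On the way, in this order (a step that is already met when the one before it is completed fails the run):
1. both tabs are squeezed in by the fingers while the cover is still in its seat (value of joint each of tab_up, tab_low above 0.0055 m and distance between cover and cover_seat below 0.01 m and contact force between the fingers and cover above 1 N), for 0.1 s.
2. the cover is off, more than 60 mm from its seat (distance between cover and cover_seat above 0.06 m), for 0.1 s.
3. the cover lies released, flat on the pad (x of cover in the frame of pad between -0.055 and 0.055 m and y of cover in the frame of pad between -0.055 and 0.055 m and z of cover in the frame of pad between -0.005 and 0.012 m and angle between cover's own z axis and vertical below 0.12 rad and linear speed of cover below 0.03 m/s and contact force between each of the arm, the fingers and cover below 0.05 N), for 0.2 s.
4. the filter is out of the well, more than 80 mm from where it was (distance of filter from where it was at the start of the episode above 0.08 m), for 0.1 s.
At the end, for the whole second after the job is handed in: Cover released and at rest flat on the pad (within 7 degrees, skirt within 8 mm of it), tabs up, centre within 55 mm of the pad's along each side. Filter released and at rest on the waste box floor, rib up, within 8.5 degrees, centre within 60 mm (box x) and 50 mm (box y) of the box's (all of step 3 and x of filter in the frame of waste_box between -0.06 and 0.06 m and y of filter in the frame of waste_box between -0.05 and 0.05 m and z of filter in the frame of waste_box below 0.015 m and angle between filter's own z axis and vertical below 0.15 rad and linear speed of filter below 0.03 m/s and contact force between each of the arm, the fingers and filter below 0.05 N); the robot touches nothing.
It fails at once if the cover is dropped or thrown (moves faster than 0.7 m/s with no finger on it) (linear speed of cover above 0.7 m/s and contact force between the fingers and cover below 0.02 N).
It fails at once if the filter is dropped or thrown (moves faster than 0.7 m/s with no finger on it) (linear speed of filter above 0.7 m/s and contact force between the fingers and filter below 0.02 N).
It fails at once if a bystander (spool, bottle, screwdriver, tape, phone or cup) is moved more than 30 mm (distance of any of solder_spool, flux_bottle, driver, tape_roll, phone, brush_cup from where it was at the start of the episode above 0.03 m).
It also fails if it takes over 61 s, if anything falls off the work surface, if the arm or the gripper's body presses on something with over 40 N, if the wrist force passes 120 N, or if a joint passes its speed limit or range.

## Robot

A 7-joint arm with a two-finger parallel gripper is mounted at the origin on the work surface. World frame = base frame: x ahead of the robot, y to its left, z up, the work surface at z = 0. Lengths are in m, angles in rad, forces in N, time in s.
With the tool pointing down it reaches from about 0.425 to 0.925 m from the base axis. Payload 6.8 kg.
Tool frame: the origin (TCP) lies between the finger pads, 19 mm behind the fingertips; this is the grasp point; z points along the fingers, y is the line along which they close (so a half turn about z gives the same grasp; the last joint's range is limited). The gripper opens to 88 mm and grips with 3 to 60 N. Pads are 20 mm wide; open, the fingers measure 115 mm over their backs; the gripper's body (75 mm by 178 mm) begins 61 mm behind the grasp point.
Start: joints at [1.224, 0.477, 0.022, 1.555, -0.011, 1.109, -0.083], TCP at [0.16, -0.656, 0.241] pointing down, gripper open.
Joint ranges: [-2.96, 2.96], [-0.34, 2.1], [-1.41, 1.46], [0.24, 2.44], [-1.37, 4.51], [0.17, 1.92], [-2.96, 2.96]. Speed limits (rad/s): [2.39, 2.39, 3.14, 3.14, 3.14, 3.14, 3.14].

## Interface

Orientations are given as a unit quaternion [w, x, y, z].
In Python, from plant import env gives the robot as it stands. Calls block until the motion is done:
- env.move_ptp(position, orientation): joint-space move of the TCP to a pose.
- env.line_to(position, orientation=None, velocity=0.15): straight line of the TCP; orientation=None keeps the orientation; velocity is the mean speed in m/s.
- env.movej(angles): joint-space move.
- env.command_gripper(opening, f_grip=None): finger opening in m; f_grip is the grip in N (None keeps the last); returns when the fingers have stopped.
- env.dwell(seconds).
- env.ik(position, orientation): joint angles nearest the present ones, or None.
- env.snapshot(name): name is "scene" or "top" or "wrist"; returns the picture (480x640x3 uint8, red, green, blue); there is no depth.
- env.camera_params(name): a dict with "fx", "fy", "cx", "cy" (pixels), "k1" (the pictures are not rectified: a ray, as slopes to the right and down, at radius r is drawn at 1 + k1 r^2 times it, then the intrinsics apply), "eye" and "attitude" of the camera in the world. Camera axes: x right, y down, z forward; pixel columns grow to the right and rows downward; lengths in m; the calibration is good to about 2 mm. A picture is of the moment at which its call begins: read the wrist's pose just before it. camera_params takes no time and is no camera call; for the wrist camera it gives the pose at the moment of the call.
A pose or a line that the arm cannot do raises env.PlanningError and nothing moves.
- env.close_job(): hands the job in; it is judged then, once.
Trained networks look in the newest picture that a camera, given by its name, has taken for a name from the list of things; names that differ only in an ending like _2 or _b are one class to them, and where a whole thing is asked for, a point or a joint stands for the part that bears it (a point fixed in the world has none). Each returns a list of dicts, best first, with "score" (0 to 1); they miss things now and then, are a little off and sometimes report something else, mostly with a low value. They report only what shows in the picture. A call takes as long as a camera call. They do not tell look-alikes from the thing itself.
- env.search_frame(thing, camera): "location" ([x, y, z] in m, in the coordinates of the camera as it stood for that picture, good to about 4 mm: the middle of the surface that is visible of it).
Readings, each from a call of its own:
- env.current_clock(): time.
- env.current_qpos(): joint angles.
- env.current_joint_velocities(): joint speeds.
- env.current_effort(): joint torques, N m.
- env.current_tcp_pos(): TCP position.
- env.current_eef_rot(): TCP orientation.
- env.current_wrist_force(): force on the tool from outside, world axes, zero at the start.
- env.current_wrist_torque(): the same for the moment, N m.
- env.current_width(): finger opening in m.
- env.current_gripper_force(): force on a finger pad.
Only numpy, scipy, OpenCV 4.12 (cv2) and the standard library are available. Lean on these libraries where they do the work, as an engineer would, in place of code of your own. Each camera call takes 0.05 s, during which the arm holds its last target. There are 200 camera calls.

## Working session

There is one attempt and no reset: what is moved stays moved. The work goes in short steps, each a Python script; the robot and the scene stay as the last script left them, time stands still between calls to the robot, and variables do not carry over. Pictures are saved under pics/ and viewed, at most 10 in all, crops included, and the job is handed in when it is done.

```bash
ls; mkdir -p pics
python3 - <<'E'
from plant import env
import cv2, numpy as np
for c in ("scene","top"):
    im=env.snapshot(c); cv2.imwrite(f"pics/{c}0.png",im[...,::-1])
    p=env.camera_params(c); print(c,{k:np.round(v,4).tolist() for k,v in p.items()})
    for t in ["absorber","cover","tabs_mid","filter","pad","waste_box","flux_bottle","brush_cup","solder_spool"]:
        for d in env.search_frame(t,c)[:3]: print(t,round(d["score"],2),np.round(d["location"],3))
print(env.current_clock(), env.current_eef_rot())
E
```

```text
pics
scene {'fx': 562.9845, 'fy': 562.9845, 'cx': 326.8371, 'cy': 237.1771, 'k1': -0.1649, 'eye': [1.0926, 0.6773, 1.5228], 'attitude': [-0.1063, 0.3179, 0.8998, -0.2792]}
absorber 0.85 [-0.084  0.094  1.677]
cover 0.8 [-0.038  0.293  1.626]
cover 0.69 [0.172 0.459 1.488]
cover 0.65 [-0.019  0.01   1.675]
tabs_mid 0.94 [-0.032  0.294  1.623]
tabs_mid 0.62 [-0.018  0.013  1.675]
tabs_mid 0.6 [ 0.061 -0.199  1.963]
pad 0.57 [0.293 0.339 1.623]
pad 0.5 [-0.018  0.01   1.676]
waste_box 0.61 [-0.225 -0.133  1.935]
flux_bottle 0.71 [-0.339  0.008  1.776]
flux_bottle 0.2 [-0.226 -0.135  1.936]
brush_cup 0.74 [0.173 0.459 1.486]
brush_cup 0.69 [-0.087  0.091  1.678]
solder_spool 0.96 [0.061 0.388 1.527]
top {'fx': 485.1942, 'fy': 485.1942, 'cx': 306.4965, 'cy': 237.6151, 'k1': 0.0002, 'eye': [0.263, -0.0589, 1.4016], 'attitude': [-0.0535, 0.7113, -0.6981, 0.0627]}
absorber 0.96 [ 0.025 -0.107  1.347]
absorber 0.2 [ 0.003 -0.008  1.289]
cover 0.87 [-0.197 -0.173  1.422]
cover 0.76 [0.2   0.29  1.359]
cover 0.66 [ 0.003 -0.008  1.29 ]
tabs_mid 0.85 [0.197 0.28  1.356]
tabs_mid 0.65 [ 0.002 -0.011  1.291]
tabs_mid 0.65 [-0.203 -0.17   1.424]
pad 0.98 [-0.449  0.052  1.399]
waste_box 0.98 [0.32  0.012 1.418]
flux_bottle 0.78 [ 0.24  -0.195  1.393]
brush_cup 0.56 [-0.51  -0.178  1.399]
solder_spool 0.55 [-0.371 -0.192  1.397]
1.0 [2.36531525e-05 9.92878402e-01 1.19132190e-01 2.13037422e-06]
```

View pics/scene0.png

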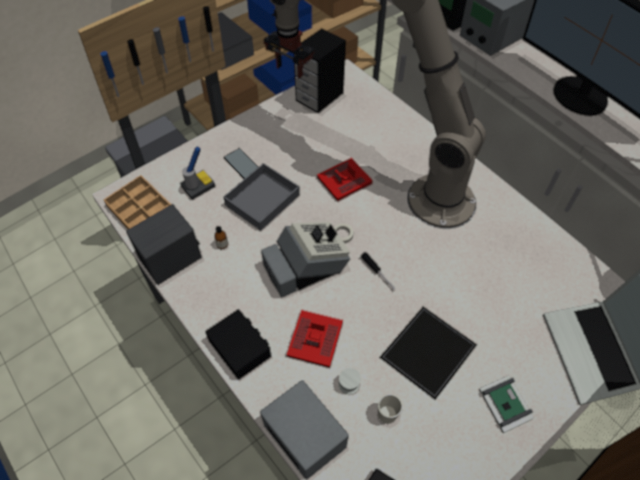

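View pics/top0.png

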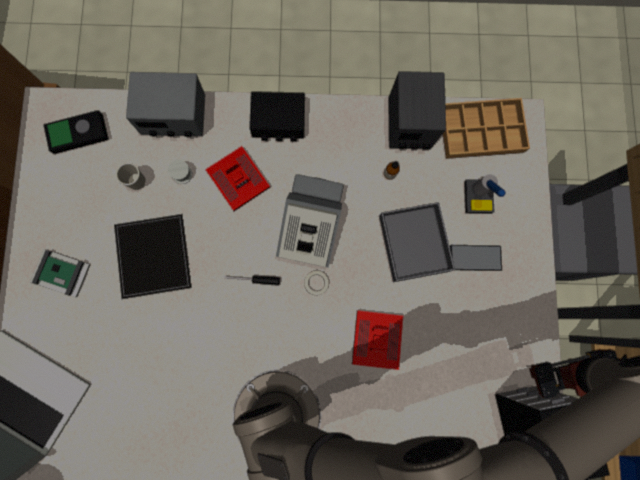

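The top picture shows three things shaped like the cover: red at (238,178), red at (378,339), and off-white at (308,235) on the grey absorber. Only the off-white one fits, since it is clipped on the sloping face. The pad is at (152,256) and the waste box at (416,241). The tape (317,282) and driver (255,280) lie in front of the absorber.

```bash
cat > h.py <<'E'
import numpy as np, cv2
from scipy.spatial.transform import Rotation as R
from plant import env
def q2R(q): return R.from_quat(np.roll(q,-1))
def quat(M): return np.roll(R.from_matrix(M).as_quat(),1)
def ray(p,uv):
    uv=np.atleast_2d(np.float64(uv)); s=(uv-[p["cx"],p["cy"]])/[p["fx"],p["fy"]]
    u=s.copy()
    for _ in range(20): u=s/(1+p["k1"]*(u**2).sum(1,keepdims=True))
    return q2R(p["attitude"]).apply(np.c_[u,np.ones(len(u))])
def onplane(p,uv,n,d):  # n.x=d
    r=ray(p,uv); e=np.array(p["eye"]); n=np.array(n,float)
    return e+r*((d-e@n)/(r@n))[:,None]
def proj(p,X):
    c=q2R(p["attitude"]).inv().apply(np.atleast_2d(X)-p["eye"]); u=c[:,:2]/c[:,2:]
    u=u*(1+p["k1"]*(u**2).sum(1,keepdims=True)); return u*[p["fx"],p["fy"]]+[p["cx"],p["cy"]]
def toworld(p,l): return q2R(p["attitude"]).apply(l)+p["eye"]
E
python3 - <<'E'
from h import *
np.set_printoptions(precision=3,suppress=True)
p=env.camera_params("top")
im=cv2.imread("pics/top0.png")
def rect(seed,z,lo,hi,name):
    g=cv2.cvtColor(im,cv2.COLOR_BGR2GRAY)
    m=((g>=lo)&(g<=hi)).astype(np.uint8); m=cv2.morphologyEx(m,cv2.MORPH_CLOSE,np.ones((3,3)))
    n,l,s,c=cv2.connectedComponentsWithStats(m); k=l[seed[1],seed[0]]
    pts=np.argwhere(l==k)[:,::-1]; X=onplane(p,pts,[0,0,1],z)[:,:2].astype(np.float32)
    r=cv2.minAreaRect(X); print(name,s[k],r)
rect((152,256),.004,0,60,"pad")
for n,px,z in [("pad",[(114,221),(183,214),(190,290),(122,297)],.004),("box",[(380,212),(440,203),(453,270),(391,280)],.05),("fan top",[(297,177),(346,183)],.2),("cover front",[(277,258),(332,267)],.06)]:
    X=onplane(p,px,[0,0,1],z); print(n,X,X.mean(0))
for t,l in dict(cover=[.003,-.008,1.29],absorber=[.025,-.107,1.347],pad=[-.449,.052,1.399],box=[.32,.012,1.418],tabs=[.002,-.011,1.291],bottle=[.24,-.195,1.393]).items(): print(t,toworld(p,l))
w=env.camera_params("wrist"); print(w); print(env.current_tcp_pos())
Rt=q2R(env.current_eef_rot()); print("cam in tool",Rt.inv().apply(np.array(w["eye"])-env.current_tcp_pos()),(Rt.inv()*q2R(w["attitude"])).as_matrix())
cv2.imwrite("pics/crop.png",cv2.resize(im[160:300,220:400],None,fx=4,fy=4,interpolation=cv2.INTER_CUBIC))
E
```

```text
pad [ 115  215   76   83 5098] ((0.433940589427948, 0.3698020279407501), (0.21597419679164886, 0.19814637303352356), 10.327277183532715)
pad [[0.533 0.488 0.004]
 [0.558 0.288 0.004]
 [0.337 0.255 0.004]
 [0.313 0.447 0.004]] [0.435 0.37  0.004]
box [[ 0.566 -0.283  0.05 ]
 [ 0.596 -0.456  0.05 ]
 [ 0.404 -0.487  0.05 ]
 [ 0.372 -0.312  0.05 ]] [ 0.484 -0.385  0.05 ]
fan top [[ 0.619 -0.046  0.2  ]
 [ 0.606 -0.171  0.2  ]] [ 0.613 -0.109  0.2  ]
cover front [[ 0.427  0.007  0.06 ]
 [ 0.404 -0.147  0.06 ]] [ 0.416 -0.07   0.06 ]
cover [ 0.482 -0.076  0.13 ]
absorber [ 0.59  -0.097  0.091]
pad [0.433 0.373 0.007]
box [ 0.489 -0.395  0.005]
tabs [ 0.485 -0.075  0.13 ]
bottle [ 0.688 -0.311  0.063]
{'fx': 367.60574956899706, 'fy': 367.60574956899706, 'cx': 323.53317479975664, 'cy': 238.11315213435833, 'k1': 0.011882879630287281, 'eye': array([ 0.223, -0.641,  0.385]), 'attitude': array([ 0.096,  0.78 , -0.613, -0.076])}
[ 0.16  -0.656  0.241]
cam in tool [ 0.065  0.    -0.144] [[ 0.    -0.97  -0.244]
 [ 1.     0.    -0.   ]
 [ 0.    -0.244  0.97 ]]
```

View pics/crop.png

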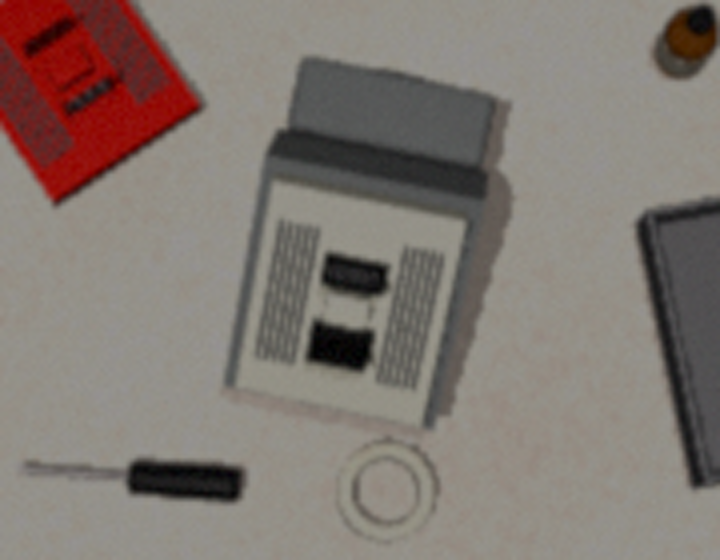

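The crop confirms it: off-white cover with two black tabs at crop (355,274) and (340,345), top corners at about (272,180), (468,215), (430,425), (232,388). Next I fit the pose, go to a standoff and refine with the wrist camera.

```bash
cat >> h.py <<'E'
from scipy.optimize import least_squares
def frame(yaw): return R.from_euler("ZY",[yaw,-np.pi/6]).as_matrix()
CX=np.array([[.075,.065,.021],[.075,-.065,.021],[-.075,-.065,.021],[-.075,.065,.021]])
def fit(p,px,x0,X=CX,z=.105):
    f=lambda v:(proj(p,X@frame(v[2]).T+[v[0],v[1],z])-px).ravel()
    s=least_squares(f,x0); print("fit",s.x,"res px",np.abs(s.fun).max()); return s.x
def toolR(F,s=1):
    y=s*F[:,0]; z=-F[:,2]; return np.c_[np.cross(y,z),y,z]
E
python3 - <<'E'
from h import *
np.set_printoptions(precision=3,suppress=True)
p=env.camera_params("top")
v=fit(p,np.array([[272,180],[468,215],[430,425],[232,388]])/4+[220,160],[.47,-.08,-.15])
F=frame(v[2]); o=np.array([v[0],v[1],.105])
for s in (1,-1):
    for h in (.045,.16,): print(s,h,env.ik(o+F[:,2]*h,quat(toolR(F,s))))
ss=[s for s in (1,-1) if env.ik(o+F[:,2]*.16,quat(toolR(F,s))) is not None]
q=env.current_qpos(); s=min(ss,key=lambda s:abs(env.ik(o+F[:,2]*.16,quat(toolR(F,s)))-q).max())
t=env.current_tcp_pos(); env.line_to(t+[0,0,.08])
env.move_ptp(o+F[:,2]*.16,quat(toolR(F,s)))
print("s",s,env.current_clock())
w=env.camera_params("wrist"); im=env.snapshot("wrist"); cv2.imwrite("pics/w1.png",im[...,::-1])
print(proj(w,CX@F.T+o))
for d in env.search_frame("tabs_mid","wrist")[:2]: print(d["score"],(toworld(w,d["location"])-o)@F)
E
```

```text
fit [ 0.49  -0.078 -0.168] res px 1.495427357988774
1 0.045 None
1 0.16 [ 0.978 -0.226 -0.885  2.423 -0.35   0.357  0.188]
-1 0.045 None
-1 0.16 None
s 1 3.9917
[[422.808 145.819]
 [412.722 306.735]
 [232.628 307.067]
 [221.859 146.1  ]]
0.93 [0.003 0.006 0.024]
0.89 [ 0.067  0.19  -0.136]
```

View pics/w1.png

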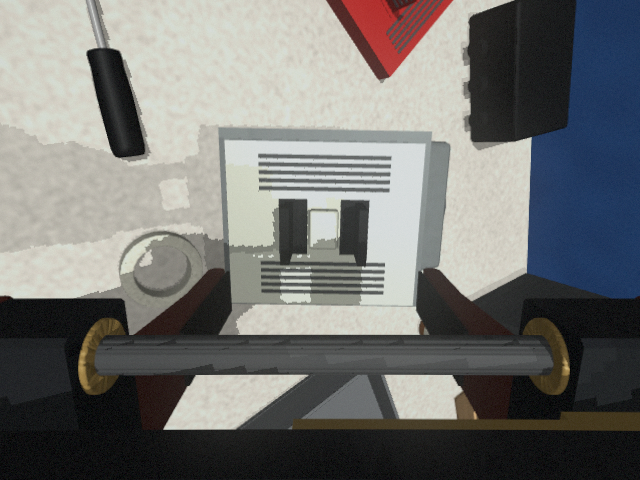

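The wrist view shows the cover's top corners at about (224,139), (428,138), (416,306), (232,307), with the tabs at (292,228) and (354,228). I'll refit and check reachability.

Run:
```python
from h import *
np.set_printoptions(precision=4,suppress=True)
w=env.camera_params("wrist")
v=fit(w,np.array([[428,138],[416,306],[232,307],[224,139]],float),[.49,-.078,-.168])
# with free z
f=lambda u:(proj(w,CX@frame(u[2]).T+u[[0,1,3]])-[[428,138],[416,306],[232,307],[224,139]]).ravel()
s=least_squares(f,[*v,.105]); print(s.x,abs(s.fun).max())
F=frame(v[2]); o=np.array([v[0],v[1],.105])
T=np.array([[.03,.02,.058],[.024,.02,.058],[.03,-.02,.058],[-.03,.02,.058],[-.03,-.02,.058],[-.024,.02,.058]])
print(proj(w,T@F.T+o))
im=cv2.imread("pics/w1.png")
for X in (CX,T):
    for a in proj(w,X@F.T+o): cv2.circle(im,tuple(int(k) for k in np.round(a)),2,(0,0,255),-1)
cv2.imwrite("pics/w1o.png",cv2.resize(im[110:330,190:460],None,fx=2.6,fy=2.6))
print(env.current_qpos())
for h in (.13,.1,.07,.045):
  for da in (0,-.05,-.1,.1): print(h,da,env.ik(o+F[:,2]*h,quat(toolR(F@R.from_euler("y",da).as_matrix()))))
```

```text
fit [ 0.4919 -0.0749 -0.1741] res px 4.435964929772638
[ 0.4889 -0.0732 -0.1728  0.1117] 1.942586188450889
[[368.8628 209.2317]
 [360.0314 209.1999]
 [366.9521 265.3243]
 [280.5355 208.8958]
 [281.9043 265.0256]
 [289.374  208.9312]]
[ 0.9423 -0.2207 -0.8572  2.4234 -0.318   0.3544  0.1538]
0.13 0 [ 1.1496 -0.121  -1.1057  2.423  -0.1202  0.2557 -0.0477]
0.13 -0.05 None
0.13 -0.1 None
0.13 0.1 [ 1.1921 -0.0704 -1.156   2.3539 -0.0068  0.3967 -0.1451]
0.1 0 None
0.1 -0.05 None
0.1 -0.1 None
0.1 0.1 [ 1.2229  0.1062 -1.2781  2.3553  0.5185  0.3822 -0.6534]
0.07 0 None
0.07 -0.05 None
0.07 -0.1 None
0.07 0.1 [ 0.5401  0.1094 -0.6071  2.38    0.5517  0.2975 -0.7245]
0.045 0 None
0.045 -0.05 None
0.045 -0.1 None
0.045 0.1 [ 0.6313  0.1998 -0.7173  2.3698  0.8487  0.2973 -1.0017]
```

View pics/w1o.png

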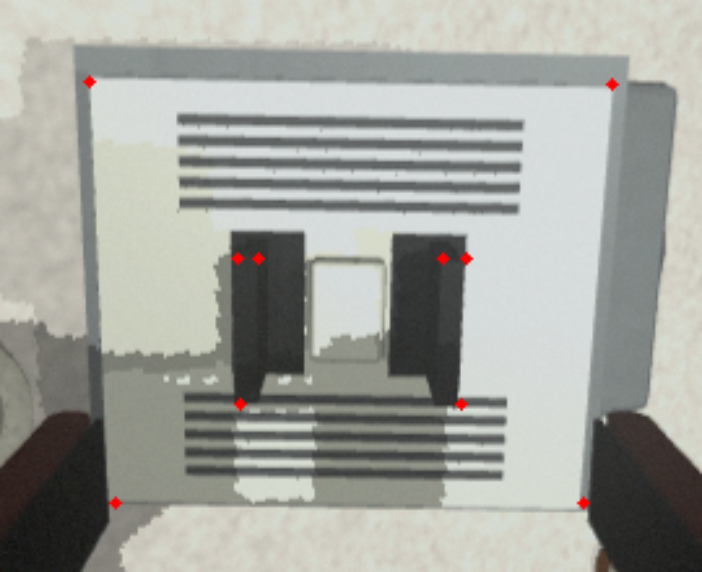

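The refit overlay lies on the cover's corners and tab tops. Straight-on IK fails close in, so I'll scan roll about the closing axis, which keeps the pads flat on the tabs, and both half turns.

Run:
```python
from h import *
np.set_printoptions(precision=3,suppress=True)
F=frame(-.1741); o=np.array([.4915,-.0747,.105])
for s in (1,-1):
  for roll in (-.5,-.35,-.2,-.1,.1,.2,.35,.5):
    r=[env.ik(o+F[:,2]*h,quat(toolR(F@R.from_euler("x",roll).as_matrix(),s))) for h in (.16,.1,.07,.045)]
    print(s,roll,[x is not None for x in r],r[-1])
for s in (1,-1):
  for z in (.03,.2): print("pad/box",s,env.ik([.435,.37,z],quat(toolR(R.from_euler("z",.18).as_matrix(),s))),env.ik([.485,-.385,z+.05],quat(toolR(R.from_euler("z",.16).as_matrix(),s))))
```

```text
1 -0.5 [True, True, True, True] [-0.821  0.312  0.434  2.407  1.106  0.645 -1.698]
1 -0.35 [True, True, True, True] [-0.379  0.214  0.022  2.43   1.231  0.597 -1.715]
1 -0.2 [True, False, False, False] None
1 -0.1 [True, False, True, True] [ 0.988  0.376 -1.263  2.413  1.46   0.623 -1.633]
1 0.1 [True, False, False, False] None
1 0.2 [False, True, False, False] None
1 0.35 [False, True, True, True] [ 1.063  0.307 -0.86   2.396 -1.21   0.184  1.366]
1 0.5 [True, True, True, True] [ 1.316  0.477 -1.058  2.35  -0.879  0.244  1.183]
-1 -0.5 [True, True, True, True] [ 0.476  0.502 -1.074  2.331  1.351  1.202  1.305]
-1 -0.35 [True, True, True, True] [ 0.541  0.369 -1.005  2.377  1.364  0.907  1.376]
-1 -0.2 [True, True, True, True] [ 0.584  0.261 -0.894  2.413  1.382  0.608  1.452]
-1 -0.1 [True, True, True, True] [ 0.636  0.221 -0.843  2.428  1.401  0.429  1.506]
-1 0.1 [False, False, False, False] None
-1 0.2 [False, False, False, False] None
-1 0.35 [False, False, False, True] [ 0.998  0.289 -0.786  2.4   -1.284  0.208 -1.709]
-1 0.5 [True, True, True, True] [ 0.915  0.327 -0.578  2.371 -1.332  0.437 -1.559]
pad/box 1 [-0.365  0.666 -0.59   1.921  0.549  0.72  -1.101] [ 0.945  0.628 -0.511  1.79   0.4    0.828  0.4  ]
pad/box 1 [-0.208  0.463 -0.786  1.81   0.378  1.026 -0.963] [ 0.812  0.398 -0.319  1.668  0.137  1.097  0.613]
pad/box -1 [ 0.01   0.973 -1.196  1.898  1.056  1.084  1.681] [ 1.153  0.724 -0.822  1.775  0.648  0.935 -2.93 ]
pad/box -1 [ 0.032  0.636 -1.183  1.797  0.643  1.16   1.962] [-0.152  0.582  1.066  1.733 -0.552  1.162 -1.907]
```

```bash
cat >> h.py <<'E'
F=frame(-.1741); O=np.array([.4915,-.0747,.105])
def tq(Fr,roll,s=-1): return quat(toolR(Fr@R.from_euler("x",roll).as_matrix(),s))
Fpad=R.from_euler("z",.18).as_matrix(); PAD=np.array([.4345,.37,.004])
Fbox=R.from_euler("z",.16).as_matrix(); BOX=np.array([.484,-.385,.005])
E
python3 - <<'E'
from h import *
np.set_printoptions(precision=3,suppress=True)
r=-.15
env.move_ptp(O+F[:,2]*.14+[0,0,.07],tq(F,r))
env.line_to(O+F[:,2]*.13,tq(F,r))
print(env.current_clock(),env.current_qpos())
w=env.camera_params("wrist"); im=env.snapshot("wrist"); cv2.imwrite("pics/w2.png",im[...,::-1])
for rr in (-.2,-.15,-.1,0): print(rr,[env.ik(O+F[:,2]*h,tq(F,rr)) for h in (.046,-.006)])
for n,fr,c in (("pad",Fpad,PAD),("box",Fbox,BOX)):
  for k in (0,np.pi/2,-np.pi/2,np.pi):
    g=R.from_euler("z",k).as_matrix()@fr
    print(n,k,[env.ik(c+[0,0,h],tq(g,r)) is not None for h in (.047,.2)])
X=np.r_[CX,[[.03,.02,.058],[.03,-.02,.058],[-.03,.02,.058],[-.03,-.02,.058]]]
im=cv2.imread("pics/w2.png")
for a in proj(w,X@F.T+O): cv2.circle(im,tuple(int(k) for k in np.round(a)),2,(0,0,255),-1)
cv2.imwrite("pics/w2.png",im)
E
```

```text
6.7667 [ 0.443 -0.074 -0.648  2.434  0.734  0.435  2.091]
-0.2 [array([ 0.538,  0.245, -0.843,  2.415,  1.37 ,  0.589,  1.457]), array([ 0.546,  0.429, -0.865,  2.39 ,  1.594,  0.694,  1.283])]
-0.15 [array([ 0.636,  0.242, -0.898,  2.42 ,  1.39 ,  0.525,  1.482]), array([ 0.641,  0.438, -0.926,  2.396,  1.63 ,  0.651,  1.299])]
-0.1 [array([ 0.699,  0.234, -0.912,  2.425,  1.403,  0.449,  1.512]), array([ 0.743,  0.456, -0.996,  2.399,  1.664,  0.616,  1.321])]
0 [None, array([ 0.475,  0.326, -0.575,  2.424,  1.867,  0.289,  1.133])]
pad 0 [True, True]
pad 1.5707963267948966 [True, True]
pad -1.5707963267948966 [True, True]
pad 3.141592653589793 [True, True]
box 0 [True, True]
box 1.5707963267948966 [True, True]
box -1.5707963267948966 [True, True]
box 3.141592653589793 [True, True]
```

View pics/w2.png

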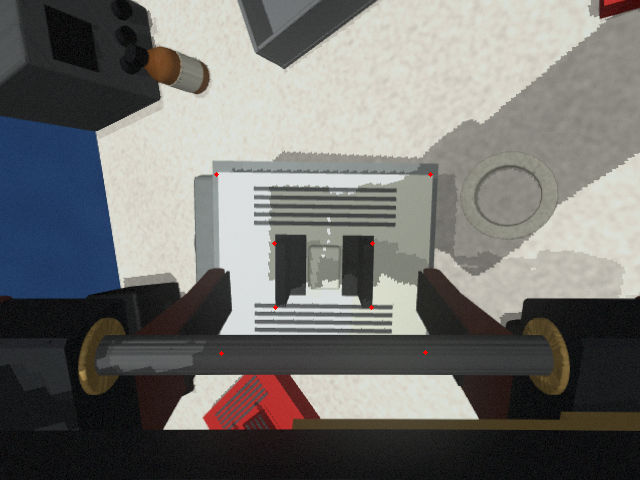

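From the other side the projected corners, (216,174) and (430,174), and the tab tops match within about 1–2 px. Now I descend, squeeze and lift.

Run:
```python
from h import *
np.set_printoptions(precision=3,suppress=True)
r=-.15
env.line_to(O+F[:,2]*.0465,tq(F,r),velocity=.08)
print("down",env.current_wrist_force(),env.current_tcp_pos()-(O+F[:,2]*.0465))
env.command_gripper(.036,30); env.dwell(.3)
print("w",env.current_width(),env.current_gripper_force(),env.current_wrist_force(),env.current_clock())
if .035<env.current_width()<.0465:
    env.line_to(O+F[:,2]*.085,velocity=.06); print(env.current_wrist_force(),env.current_width())
    env.line_to(O+F[:,2]*.14,velocity=.1)
    print("up",env.current_width(),env.current_wrist_force(),env.current_clock())
    im=env.snapshot("scene"); cv2.imwrite("pics/s2.png",cv2.resize(im[150:350,180:480],None,fx=2.5,fy=2.5)[...,::-1])
```

```text
down [-0.948  0.113  0.483] [0. 0. 0.]
w 0.04090662087890851 30.02403885126114 [-7.717  2.455 11.462] 9.125
[-0.34  -0.207 -2.241] 0.04044903500473522
up 0.04060195080589939 [-1.186 -0.753 -2.429] 10.6167
```

Run:
```python
from h import *
np.set_printoptions(precision=3,suppress=True)
r=-.15
env.line_to(O+F[:,2]*.14+[0,0,.07])
env.move_ptp(PAD+[0,0,.18],tq(Fpad,r)); env.dwell(.2)
f0=env.current_wrist_force(); print(f0,env.current_width(),env.current_clock())
env.line_to(PAD+[0,0,.058],velocity=.12)
for h in np.arange(.055,.0435,-.0015):
    env.line_to(PAD+[0,0,h],velocity=.03); f=env.current_wrist_force()
    if (f-f0)[2]>2: break
print(h,f-f0,env.current_clock())
im=env.snapshot("scene"); cv2.imwrite("pics/s3.png",cv2.resize(im[250:430,340:520],None,fx=3,fy=3)[...,::-1])
```

```text
[-0.053  0.324 -1.77 ] 0.040490239078127425 13.125
0.04599999999999999 [-0.519 -2.477  7.866] 16.0417
```

View pics/s3.png

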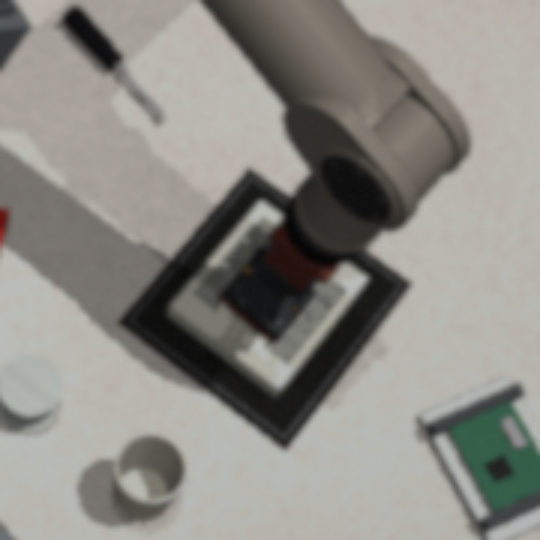

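The cover sits flat in the middle of the pad (crop centre about (270,295)). I'll release it and go on to the filter.

Run:
```python
from h import *
np.set_printoptions(precision=3,suppress=True)
r=-.15
env.command_gripper(.085); env.dwell(.1)
env.line_to(PAD+[0,0,.18],velocity=.15); env.dwell(.25)
print(env.current_clock())
env.move_ptp(O+F[:,2]*.14+[0,0,.07],tq(F,r))
env.line_to(O+F[:,2]*.12,tq(F,r))
env.command_gripper(.05)
w=env.camera_params("wrist"); im=env.snapshot("wrist"); print(env.current_clock())
# rib top corners, predicted
X=np.array([[.008,.03,-.002],[.008,-.03,-.002],[-.008,-.03,-.002],[-.008,.03,-.002]])
P=proj(w,X@F.T+O); print(P)
for d in env.search_frame("rib_mid","wrist")[:2]: print(d["score"],(toworld(w,d["location"])-O)@F)
im=np.ascontiguousarray(im[...,::-1])
for a in P: cv2.circle(im,tuple(int(k) for k in np.round(a)),2,(0,0,255),-1)
cv2.imwrite("pics/w3.png",cv2.resize(im[130:350,190:460],None,fx=2.6,fy=2.6))
im=env.snapshot("top"); cv2.imwrite("pics/t3.png",im[...,::-1])
```

```text
18.3167Traceback (most recent call last):
  File "<stdin>", line 8, in <module>
plant.PlanningError: the arm cannot follow that straight line within its joint ranges
```

Run:
```python
from h import *
np.set_printoptions(precision=3,suppress=True)
print(env.current_qpos(),env.current_tcp_pos())
env.movej([0.443,-0.074,-0.648,2.43,0.734,0.435,2.091])
env.command_gripper(.05)
w=env.camera_params("wrist"); im=env.snapshot("wrist"); print(env.current_clock())
X=np.array([[.008,.03,-.002],[.008,-.03,-.002],[-.008,-.03,-.002],[-.008,.03,-.002]])
P=proj(w,X@F.T+O); print(P)
for d in env.search_frame("rib_mid","wrist")[:2]: print(d["score"],(toworld(w,d["location"])-O)@F)
im=np.ascontiguousarray(im[...,::-1])
for a in P: cv2.circle(im,tuple(int(k) for k in np.round(a)),2,(0,0,255),-1)
cv2.imwrite("pics/w3.png",cv2.resize(im[130:350,190:460],None,fx=2.6,fy=2.6))
```

```text
[ 0.936 -0.305 -0.935  2.316  0.013  0.525  2.883] [ 0.423 -0.062  0.296]
21.5083
[[317.23  296.066]
 [316.979 220.235]
 [337.622 220.206]
 [337.458 296.054]]
0.84 [-0.003 -0.006 -0.015]
```

View pics/w3.png

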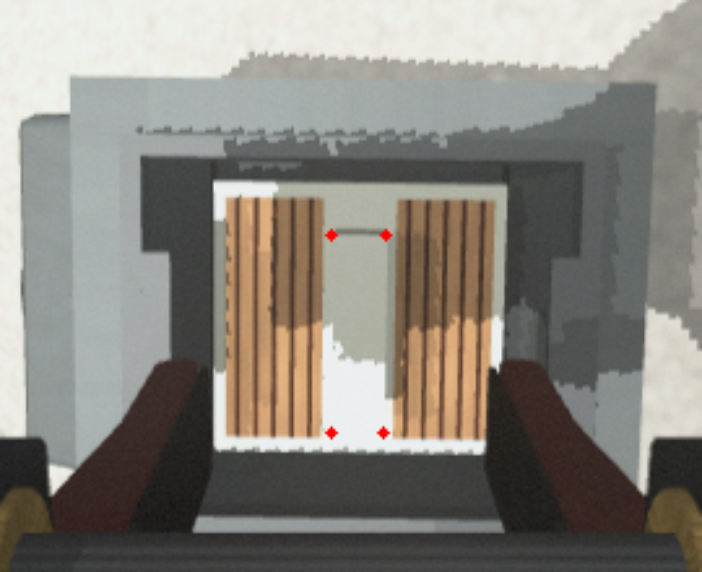

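The rib lies where predicted (crop about (358,335)), centred in the well. Now I grasp and pull it.

Run:
```python
from h import *
np.set_printoptions(precision=3,suppress=True)
r=-.15
env.line_to(O+F[:,2]*.06,tq(F,r)); env.line_to(O+F[:,2]*-.008,velocity=.07)
print(env.current_wrist_force())
env.command_gripper(.005,30); env.dwell(.2)
print("w",env.current_width(),env.current_gripper_force(),env.current_wrist_force(),env.current_clock())
if .012<env.current_width()<.022:
    env.line_to(O+F[:,2]*.09,velocity=.08)
    print(env.current_width(),env.current_wrist_force(),env.current_clock())
    try: env.line_to(O+F[:,2]*.14+[0,0,.08])
    except env.PlanningError as e: print(e)
    print(env.current_qpos(),[env.ik(BOX+[0,0,h],tq(Fbox,r)) for h in (.2,.056)])
```

```text
[ 0.919  0.212 -0.566]
w 0.015658334298436632 29.970622658729553 [-2.278  0.892  2.63 ] 24.125
0.016026855148768764 [-0.292 -0.194 -1.903] 25.5
[ 0.527 -0.256 -0.631  2.316  0.256  0.591  2.623] [array([-0.322,  0.734,  1.276,  1.869, -0.746,  1.007, -1.758]), array([-0.277,  1.054,  1.257,  1.962, -1.184,  0.97 , -1.465])]
```

Run:
```python
from h import *
np.set_printoptions(precision=3,suppress=True)
r=-.15; q0=env.current_qpos(); best=[]
for k in (0,np.pi/2,-np.pi/2,np.pi):
    g=R.from_euler("z",k).as_matrix()@Fbox
    a=[env.ik(BOX+[0,0,h],tq(g,r)) for h in (.2,.056)]
    if all(x is not None for x in a): best.append((abs(a[0]-q0).max(),k)); print(k,abs(a[0]-q0).max(),a[0])
k=min(best)[1]; q=tq(R.from_euler("z",k).as_matrix()@Fbox,r)
env.move_ptp(BOX+[0,0,.2],q); env.dwell(.2)
f0=env.current_wrist_force(); print(k,f0,env.current_width(),env.current_clock())
env.line_to(BOX+[0,0,.066],velocity=.1)
for h in np.arange(.063,.0485,-.0015):
    env.line_to(BOX+[0,0,h],velocity=.03); f=env.current_wrist_force()
    if (f-f0)[2]>2: break
print(h,f-f0,env.current_clock())
im=env.snapshot("scene"); cv2.imwrite("pics/s4.png",cv2.resize(im[130:270,170:350],None,fx=4,fy=4)[...,::-1])
```

```text
0 4.381446505069848 [-0.322  0.734  1.276  1.869 -0.746  1.007 -1.758]
1.5707963267948966 2.615080096905187 [-0.203  0.74   1.275  1.861 -0.944  1.156  0.008]
-1.5707963267948966 0.8139288743571469 [ 0.981  0.558 -0.654  1.62   0.431  1.23   1.934]
3.141592653589793 2.1221578984352254 [ 1.145  0.591 -0.753  1.608  0.292  1.187  0.501]
-1.5707963267948966 [-0.195  0.198 -2.29 ] 0.015801137562800806 28.0583
0.05399999999999999 [-0.238 -0.812  3.234] 31.3
```

View pics/s4.png

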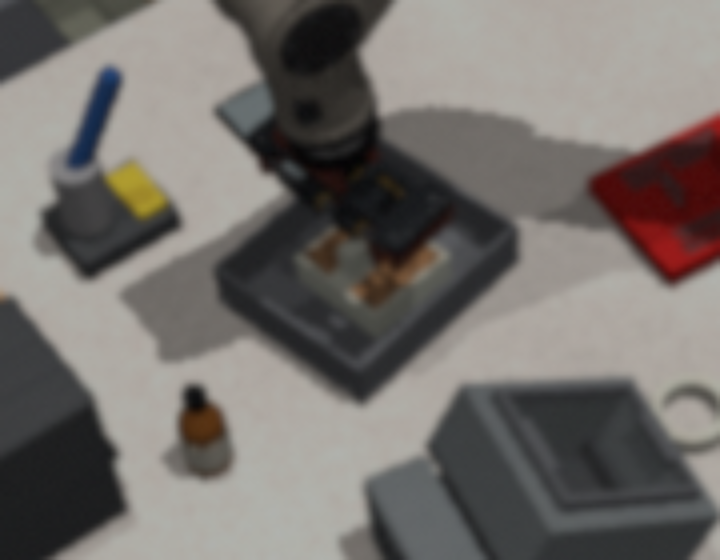

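The filter is flat on the box floor, rib up, around crop (370,275) and central. I'll release it, retreat and check from the top.

Run:
```python
from h import *
np.set_printoptions(precision=3,suppress=True)
env.command_gripper(.05); env.dwell(.1)
env.line_to(BOX+[0,0,.2]); env.move_ptp([.3,-.42,.35],env.current_eef_rot()); env.dwell(.5)
p=env.camera_params("top")
im=env.snapshot("top"); cv2.imwrite("pics/t4.png",im[100:320,80:500,::-1].repeat(1,0))
a=cv2.imread("pics/t4.png"); cv2.imwrite("pics/t4.png",cv2.resize(a,None,fx=1.9,fy=1.9))
for t in ("cover","filter"):
    for d in env.search_frame(t,"top")[:3]:
        x=toworld(p,d["location"]); print(t,round(d["score"],2),x,(x-PAD)@Fpad,(x-BOX)@Fbox)
print(env.current_clock(),env.current_wrist_force())
```

```text
cover 0.87 [0.661 0.128 0.026] [ 0.179 -0.279  0.022] [0.256 0.478 0.021]
cover 0.84 [0.432 0.362 0.026] [-0.004 -0.008  0.022] [0.068 0.745 0.021]
cover 0.8 [ 0.206 -0.278  0.022] [-0.341 -0.596  0.018] [-0.258  0.15   0.017]
filter 0.71 [ 0.475 -0.382  0.038] [-0.095 -0.747  0.034] [-0.009  0.004  0.033]
34.875 [-0.534 -0.355  0.015]
```

View pics/t4.png

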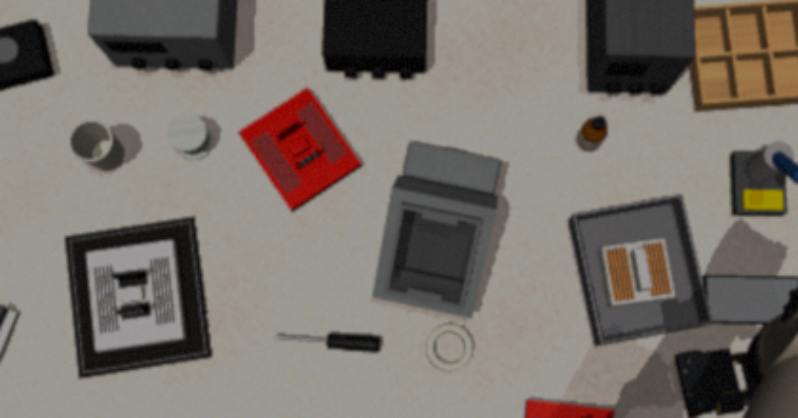

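The cover is flat and central on the pad (137,297), the filter is rib up in the box (638,270), and the bystanders are where they were.

```bash
python3 -c "
from plant import env
print(env.close_job())"
```

```text
the job is handed in; nothing more can be done
None
```

The job is handed in at about 35 s of the 61 s allowed: the cover lies flat and centred on the pad with its tabs up, the filter lies flat in the waste box with its rib up, and the final top picture showed everything else undisturbed; the hand-in call returned no verdict.

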